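Fit the wheel, spacer and cap on the gouge honing machine

ROBOT

A 7-joint arm with a two-finger parallel gripper is mounted at the origin on the work surface. World frame = base frame: x ahead of the robot, y to its left, z up, the work surface at z = 0. Lengths are in m, angles in rad, forces in N, time in s.
With the tool pointing down it reaches from about 0.35 to 0.9 m from the base axis. Payload 8.1 kg.
Tool frame: the origin (TCP) lies at the very end of the fingers, on their centre line; the grasp point (between the pads) lies 19 mm behind it (arm.tcp_to_grasp is the z of the grasp point in the tool frame, in m); z points along the fingers, y is the line along which they close (so a half turn about z gives the same grasp; the last joint's range is limited). The gripper opens to 92 mm and grips with 3 to 60 N. Pads are 19 mm wide; open, the fingers measure 130 mm over their backs; the gripper's body (75 mm by 190 mm) begins 47 mm behind the grasp point.
Start: joints at [1.012, 0.434, 0.025, 1.573, -0.012, 1.134, -0.075], TCP at [0.275, -0.561, 0.227] pointing down, gripper open.
Joint ranges: [-2.62, 2.62], [-0.44, 2.09], [-1.27, 1.32], [0.08, 2.57], [-1.32, 4.46], [0.12, 2], [-2.74, 2.74]. Speed limits (rad/s): [2.22, 2.22, 3.01, 3.01, 3.14, 3.14, 3.14].

INTERFACE

Orientations are given as a rotation vector (axis times angle).
In Python, from cell import readout, vision, sign_off, arm gives the robot as it stands. The module is installed in compiled form; this text tells all that it offers.
- The arm moves only by the shell command python3 -m creep 'ROWS' [FORCE]. ROWS is JSON, a list of rows, each a list of 5 numbers: the shift along the tool's x, y, z in units of 4 cm (1.0 is 4 cm), then the turn about the tool's z in units of 4 degrees (1.0 is 4 degrees), then the opening, from 0 (shut) to 1 (fully open). A call has 1 to 12 rows; each row shifts and turns the commanded pose from where the row before left it, along the tool's axes as they then stand; what a row does not reach is not made up. A row lasts 1/8 s, in which the tool goes at most 62.5 mm and 10.7 degrees, less where a joint would pass 70% of its speed; a pose out of reach is approached as far as the arm can. A call with a number of a shift or a turn outside -1 to 1 is refused whole. A call with a gripper value outside its range is refused whole. The fingers move at their own pace and stop on an object; FORCE is the grip in N (left out, the last holds). Time passes only in rows, so rows that do not move let the fingers close. It gives the time, the measured TCP pose, the force, the opening and the grip force at its end, in the units of the state.
- readout.observe(): the state, without advancing time (a new reading comes with each control period).
- vision.get_image(name): name is "scene" or "top"; returns a dict with "pixels" (480x640x3 uint8, blue, green, red), "z_map" (480x640 float32, m along the optical axis (not along the pixel's ray), 0 where there is no reading), "camera_matrix" (3x3 intrinsics, pixels), "position" and "rotation" of the camera in the world. Camera axes: x right, y up, looking along -z (the intrinsics and any distortion apply to the point x, -y, -z); pixel columns grow to the right and rows downward; lengths in m; the calibration is good to about 2 mm. A picture is of the moment at which its call begins.
- sign_off(): hands the job in; it is judged then, once.
The state is a dict: "clock": time; "joints": joint angles; "dq": joint speeds; "joint_efforts": joint torques, N m; "position": TCP position; "ee_rot": TCP orientation; "force": force on the tool from outside, world axes, zero at the start; "ft_torque": the same for the moment, N m; "width": opening from 0.0 (shut) to 1.0 (fully open); "gripper_force": force on a finger pad.
Only numpy, scipy, OpenCV 4.12 (cv2) and the standard library are available. Lean on these libraries where they do the work, as an engineer would, in place of code of your own. Each camera call takes 0.05 s, during which the arm holds its last target. There are 200 camera calls.

TASK

Get the gouge honing machine ready: put the green wheel on its sloping spindle, then the brass spacer ring, then the red cap, each pushed down the spindle until it sits fully home and square on the one below. Lower each part into place instead of letting it drop, and leave the grey grinding stone and the rest of the bench as they are.

Things in the scene. Friction and masses are not known exactly. Their poses are not given: they have to be found in the camera images.
- machine: Bench honing machine, fixed: a dark grey ribbed motor, 110 mm diameter, 120 mm long, leaning 30 degrees towards the front between two light grey cheeks on a 200 x 170 x 12 mm base plate. Its spindle points up and forward out of the motor's top face; nothing stands above or around it. Origin: on the table under the motor's pivot (115 mm up); the front (-x) faces the worker, z up.
- seat (a point): Centre of the upper face of the steel flange (40 mm diameter) at the foot of the bare spindle, about 180 mm above the table and 24 mm above the motor's face. z runs up along the spindle, 30 degrees from vertical; y is level. The spindle is a smooth 12 mm steel rod, no thread, 48 mm long from this face, the last 8 mm tapering to 6 mm.
- wheel_home (a point): Point on the spindle axis 9 mm up from the flange face, where the centre of the seated wheel belongs. Axes as seat.
- ring_home (a point): Point on the spindle axis 25 mm up from the flange face, where the centre of the seated spacer ring belongs. Axes as seat.
- cap_home (a point): Point on the spindle axis 32 mm up from the flange face, where the underside of the seated cap belongs. Axes as seat.
- wheel: Green honing wheel, a plain disc 60 mm diameter, 18 mm thick, with a 15 mm through hole with a light metal bush; about 100 g. Starts lying flat on the table. Origin: its centre (9 mm above the table); z is its axis. Either face may go down.
- ring: Brass spacer ring, 40 mm diameter, 14 mm thick, 15 mm through hole, about 120 g. Starts lying flat on the table. Origin: its centre (7 mm above the table); z is its axis. Either face may go down.
- cap: Red push-on cap, a ribbed cylinder 36 mm diameter, 34 mm high, closed on top with a small aluminium dot; from below it has a 15 mm bore, 24 mm deep. About 50 g. Starts standing on the table, bore down. Origin: centre of its underside; z up out of its closed top. It just slips on; there is no thread or catch.
- stone: Dark grey grinding stone, the same size as the wheel (60 mm diameter, 18 mm thick, 15 mm hole) with a black bush, lying flat among the parts. Not wanted; leave it. Origin: its centre.
- gouge: Lino gouge with a dark wooden handle, 130 mm long, lying on the table. Origin under its middle. Leave it.
- ink_tin: Closed blue ink tin, 82 mm diameter, 52 mm high. Origin: centre of its underside. Leave it.
- brayer: Hand inking roller, black rubber 140 mm wide with a red handle, lying on the table. Origin: under the middle of the rubber roller. Leave it.
- compound_bar: Pale bar of honing compound, 95 x 30 x 28 mm. Origin: centre of its underside. Leave it.
- brush_jar: Pale glass jar of brushes, 76 mm diameter, jar 100 mm high, brushes to about 260 mm. Origin: centre of its underside. Leave it.
There are look-alikes about, which are no part of the job. There is more than one size of the ring; the one meant has the size given above.

How it is judged:
By the outcome, as a careful person would: the job done as asked, in the order asked, and still so for the second after the job is handed in, with the robot touching nothing.
It also fails if it takes over 66 s, if anything falls off the work surface, if the arm or the gripper's body presses on something with over 40 N, if the wrist force passes 120 N, or if a joint passes its speed limit or range.

## Working session

There is one attempt and no reset: what is moved stays moved. The work goes in short steps, Python scripts to look and compute and a shell command to move; the robot and the scene stay as the last step left them, time stands still between calls to the robot, and variables do not carry over. Pictures are saved under pics/ and viewed, at most 10 in all, crops included, and the job is handed in when it is done.

```bash
mkdir -p pics
cat > h.py <<'E'
import numpy as np, cv2
from cell import readout, vision, sign_off, arm
from scipy.spatial.transform import Rotation as R
def grab(n):
    d=vision.get_image(n); return d
def cloud(d):
    K=np.array(d["camera_matrix"]);z=d["z_map"]
    v,u=np.mgrid[0:480,0:640]
    P=np.stack([(u-K[0,2])/K[0,0]*z,-(v-K[1,2])/K[1,1]*z,-z],-1)
    Rm=np.array(d["rotation"]); Rm=Rm if Rm.shape==(3,3) else R.from_rotvec(Rm).as_matrix()
    return P@Rm.T+np.array(d["position"])
def save(n,im): cv2.imwrite("pics/"+n+".png",im)
E
python3 - <<'E'
from h import *
s=readout.observe(); print(s); print(arm.tcp_to_grasp,[a for a in dir(arm) if a[0]!='_'])
for n in("top","scene"):
    d=grab(n); save(n+"0",d["pixels"]); print(n,d["camera_matrix"],d["position"],d["rotation"],[k for k in d]); np.savez(n+"0.npz",**d)
E
```

```text
{'clock': 0.0, 'joints': array([ 1.01236094,  0.43521873,  0.02495887,  1.57412884, -0.01159302,
        1.13399019, -0.07503103]), 'dq': array([-0.00052766,  0.00239237, -0.00027635,  0.00135981,  0.00048201,
        0.00177198, -0.00035162]), 'joint_efforts': array([-6.56096800e-04, -6.67860317e+01,  9.84675698e-01, -3.14468157e+01,
       -6.08062372e-02,  4.25951346e-02,  1.60683826e-04]), 'position': array([ 0.2748531 , -0.56073313,  0.22593518]), 'ee_rot': array([-3.05886234e+00, -7.09520388e-01,  7.87485813e-04]), 'force': array([ 0.21874401, -0.5128437 ,  0.2984764 ]), 'ft_torque': array([-0.00752538, -0.03136065,  0.02738795]), 'gripper_force': 0.0, 'width': 0.9980921423478337}
-0.0188 ['PlanningError', 'tcp_to_grasp']
top [[562.18322964   0.         311.25156864]
 [  0.         562.18322964 233.75830005]
 [  0.           0.           1.        ]] [ 0.27382429 -0.04181938  1.51267188] [ 0.17367196 -0.16382205 -1.55526837] ['pixels', 'z_map', 'camera_matrix', 'position', 'rotation']
scene [[562.73675218   0.         315.24380101]
 [  0.         562.73675218 245.04408161]
 [  0.           0.           1.        ]] [ 1.24610521 -0.85282709  0.89480332] [0.934115   0.34015827 0.60064713] ['pixels', 'z_map', 'camera_matrix', 'position', 'rotation']
```

View pics/top0.png

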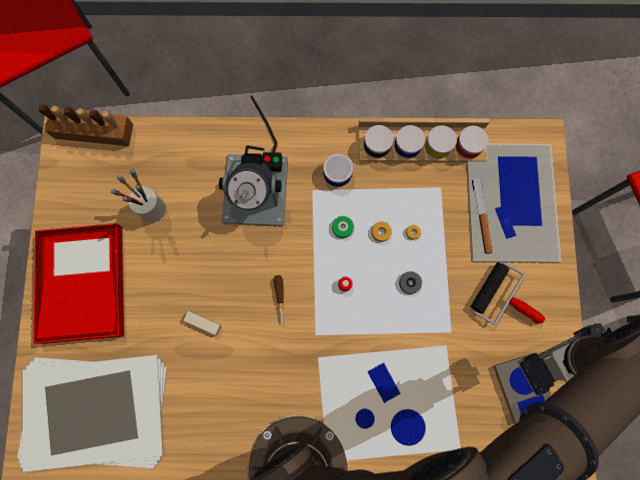

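View pics/scene0.png

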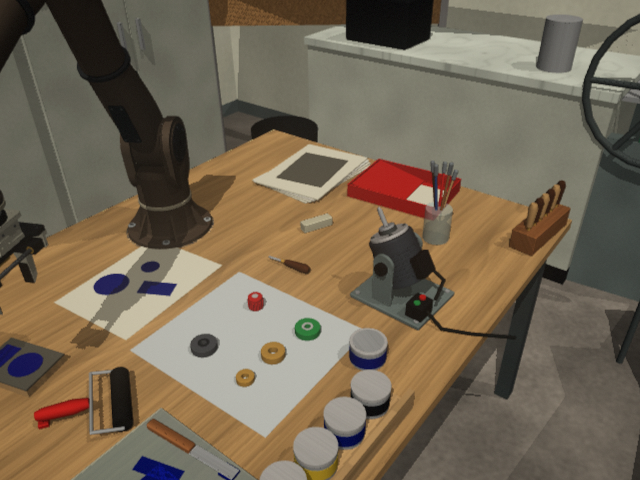

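Top view: base at (298,445), green wheel (343,227), brass rings (381,231) larger and (413,232) smaller, red cap (345,284), stone (410,282), machine (252,187) with spindle tip near (243,197). Scene view: spindle at about (383,217), pointing up toward the robot and screen-left.

```bash
cat > m.py <<'E'
from h import *
def masks(d):
    hsv=cv2.cvtColor(d["pixels"],cv2.COLOR_BGR2HSV);P=cloud(d)
    W=(P[...,0]>.2)&(P[...,0]<.72)&(P[...,1]<.02)&(P[...,1]>-.4)&(P[...,2]<.08)&(d["z_map"]>0)
    r=lambda a,b:cv2.inRange(hsv,a,b)
    m={"green":r((45,80,40),(85,255,255)),"brass":r((12,100,60),(30,255,255)),"red":r((0,130,60),(6,255,255))|r((174,130,60),(180,255,255)),"dark":r((0,0,0),(180,90,110))}
    return {k:v*W.astype(np.uint8) for k,v in m.items()},P
E
python3 - <<'E'
from m import *
for n in("top","scene"):
    d=dict(np.load(n+"0.npz")); M,P=masks(d)
    for k,m in M.items():
        N,L,S,C=cv2.connectedComponentsWithStats(m)
        for i in range(1,N):
            if S[i,4]>50:
                p=P[L==i]; t=p[p[:,2]>np.percentile(p[:,2],90)-.004]
                print(n,k,S[i],"top",np.round(np.median(t,0),4),"mid",np.round((t.max(0)+t.min(0))/2,4),"ext",np.round(np.ptp(t,axis=0),3))
    # machine
    w=(P[...,0]>.35)&(P[...,0]<.8)&(P[...,1]>0)&(P[...,1]<.3)&(P[...,2]>.165)&(P[...,2]<.3)&(d["z_map"]>0)
    N,L,S,C=cv2.connectedComponentsWithStats(w.astype(np.uint8))
    for i in range(1,N):
        if S[i,4]>20: p=P[L==i]; print(n,"hi",S[i],p.min(0).round(3),p.max(0).round(3)); 
    for z in np.arange(.165,.24,.006):
        q=P[w&(P[...,2]>=z)&(P[...,2]<z+.006)]; q=q[np.linalg.norm(q[:,:2]-[.60,.09],axis=1)<.2]
        if len(q): print(round(z,3),len(q),np.median(q,0).round(4),np.ptp(q,axis=0).round(3))
a=np.load("top0.npz")["pixels"][140:240,205:305];b=np.load("scene0.npz")["pixels"][195:295,345:445]
save("mach",np.hstack([cv2.resize(x,None,fx=4,fy=4,interpolation=cv2.INTER_CUBIC) for x in(a,b)]))
E
```

```text
top green [332 216  22  22 294] top [ 0.6224 -0.117   0.0218] mid [ 0.622  -0.1171  0.024 ] ext [0.057 0.055 0.009]
top brass [ 291  193  161  193 6596] top [ 0.3292 -0.0256  0.0033] mid [ 0.4606 -0.19    0.0082] ext [0.519 0.42  0.014]
top brass [442 194   5  52 101] top [ 0.6473 -0.398   0.0055] mid [ 0.6476 -0.3963  0.0079] ext [0.144 0.007 0.01 ]
top brass [372 222  20  19 263] top [ 0.6083 -0.2179  0.0225] mid [ 0.6101 -0.2215  0.0249] ext [0.048 0.052 0.009]
top brass [406 225  15  14 149] top [ 0.6107 -0.3107  0.0171] mid [ 0.6095 -0.3093  0.0192] ext [0.037 0.036 0.009]
top red [338 277  14  14 123] top [ 0.4612 -0.1213  0.0368] mid [ 0.4643 -0.1224  0.0381] ext [0.032 0.029 0.007]
top dark [399 272  23  23 397] top [ 0.4702 -0.2976  0.0209] mid [ 0.4706 -0.2962  0.0239] ext [0.054 0.057 0.011]
top hi [ 227  164   43   36 1079] [0.643 0.075 0.165] [0.747 0.18  0.231]
0.165 155 [0.6771 0.1111 0.1679] [0.093 0.105 0.006]
0.171 187 [0.6859 0.1155 0.1745] [0.084 0.102 0.006]
0.177 237 [0.6953 0.1211 0.18  ] [0.084 0.092 0.006]
0.183 296 [0.7039 0.1262 0.1856] [0.075 0.079 0.006]

[... 1133 characters left out ...]
  0.0184] mid [ 0.4717 -0.294   0.0199] ext [0.061 0.06  0.008]
scene hi [375 207  41  42 859] [0.646 0.077 0.165] [0.747 0.18  0.225]
0.165 139 [0.7177 0.1001 0.1679] [0.083 0.099 0.006]
0.171 173 [0.7083 0.1078 0.1741] [0.088 0.102 0.006]
0.177 176 [0.7018 0.1151 0.1803] [0.078 0.084 0.006]
0.183 218 [0.71   0.1243 0.1858] [0.073 0.074 0.006]
0.189 82 [0.6912 0.1297 0.1907] [0.07  0.043 0.006]
0.195 13 [0.6649 0.1296 0.1988] [0.011 0.006 0.005]
0.201 16 [0.6611 0.1308 0.2042] [0.014 0.008 0.006]
0.207 10 [0.6604 0.1305 0.2103] [0.012 0.01  0.004]
0.213 17 [0.6557 0.1308 0.2148] [0.015 0.008 0.006]
0.219 14 [0.6517 0.1317 0.2232] [0.011 0.013 0.005]
0.225 1 [0.6465 0.1371 0.2254] [0. 0. 0.]
```

View pics/mach.png

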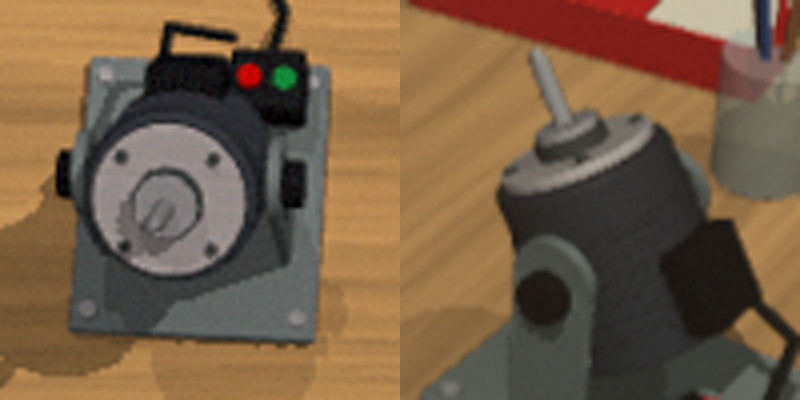

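```bash
cat > sp.py <<'E'
from m import *
def cam(d):
    K=np.array(d["camera_matrix"]); return K,R.from_rotvec(d["rotation"]).as_matrix(),np.array(d["position"])
def ray(d,u,v):
    K,Rm,c=cam(d); r=Rm@np.array([(u-K[0,2])/K[0,0],-(v-K[1,2])/K[1,1],-1.]); return c,r/np.linalg.norm(r)
def onz(d,u,v,z):
    c,r=ray(d,u,v); return c+r*(z-c[2])/r[2]
def tri(r1,r2):
    (c1,a),(c2,b)=r1,r2; t=np.linalg.lstsq(np.stack([a,-b],1),c2-c1,rcond=None)[0]
    return (c1+t[0]*a+c2+t[1]*b)/2, np.linalg.norm(c1+t[0]*a-c2-t[1]*b)
def proj(d,X):
    K,Rm,c=cam(d); p=Rm.T@(np.array(X)-c); return K[0,0]*p[0]/-p[2]+K[0,2], K[1,1]*-p[1]/-p[2]+K[1,2]
E
python3 - <<'E'
from sp import *
D={n:dict(np.load(n+"0.npz")) for n in("top","scene")}
for n,d in D.items():
    P=cloud(d); g=cv2.cvtColor(d["pixels"],cv2.COLOR_BGR2HSV)
    w=(P[...,0]>.6)&(P[...,0]<.76)&(P[...,1]>.06)&(P[...,1]<.2)&(P[...,2]>.13)&(P[...,2]<.20)&(g[...,2]>110)&(g[...,1]<60)
    p=P[w]; idx=np.ones(len(p),bool)
    for _ in range(8):
        c=np.median(p[idx],0); n0=np.linalg.svd(p[idx]-p[idx].mean(0))[2][2]; n0*=np.sign(n0[2]); c=p[idx].mean(0)
        idx=abs((p-c)@n0)<.004
    print(n,"face n",n0.round(3),"tilt",np.degrees(np.arccos(n0[2])).round(1),"az",np.degrees(np.arctan2(-n0[1],-n0[0])).round(1),idx.sum(),"c",c.round(4))
    e=np.cross(n0,[0,1,0]);e/=np.linalg.norm(e);f=np.cross(n0,e);ab=np.stack([(p[idx]-c)@e,(p[idx]-c)@f],1).astype(np.float32)
    (cx,cy),r=cv2.minEnclosingCircle(ab); print("circle",(c+cx*e+cy*f).round(4),r)
    # base plate
    bp=(P[...,0]>.5)&(P[...,0]<.9)&(P[...,1]>0)&(P[...,1]<.25)&(P[...,2]>.006)&(P[...,2]<.022)&(g[...,1]<90)
    N,L,S,C=cv2.connectedComponentsWithStats(bp.astype(np.uint8)); i=1+S[1:,4].argmax()
    q=P[L==i]; print("plate",cv2.minAreaRect(q[:,:2].astype(np.float32)*1000))
    h=P[g[...,1]<25]; 
    # wheel etc. by circle rays on mask contour
    M,_=masks(d)
    for k,h0 in(("green",.018),("brass",.014),("red",.034),("dark",.018)):
        N,L,S,C=cv2.connectedComponentsWithStats(M[k])
        for i in range(1,N):
            if 100<S[i,4]<600 and S[i,2]<40:
                cs=cv2.findContours((L==i).astype(np.uint8),0,2)[0]; pt=max(cs,key=cv2.contourArea)[:,0,:]
                xy=np.array([onz(d,u,v,h0 if n=='top' else h0/2)[:2] for u,v in pt],np.float32)*1000
                print(k,[np.round(x,1) for x in cv2.minEnclosingCircle(xy)],"ell",[np.round(x,1) for x in cv2.fitEllipse(xy)])
b=cv2.resize(D["top"]["pixels"][175:215,220:270],None,fx=12,fy=12,interpolation=cv2.INTER_CUBIC); save("tip",b)
E
```

```text
top face n [-0.503  0.019  0.864] tilt 30.2 az -2.2 597 c [0.6819 0.1274 0.1731]
circle [0.6785 0.1295 0.171 ] 0.047755733132362366
plate ((728.5111694335938, 127.60174560546875), (170.23513793945312, 200.46263122558594), 88.09809875488281)
green [array([ 621.3, -115.5]), np.float64(30.3)] ell [array([ 621.3, -115.6]), array([56.4, 59.2]), np.float64(73.3)]
brass [array([ 645.1, -395.6]), np.float64(71.9)] ell [array([ 648.4, -395.2]), array([  7. , 135.8]), np.float64(90.8)]
brass [array([ 609.6, -222.2]), np.float64(27.7)] ell [array([ 610.1, -221.6]), array([51.6, 53.6]), np.float64(82.7)]
brass [array([ 608.6, -309.1]), np.float64(20.4)] ell [array([ 609.3, -309. ]), array([38. , 39.2]), np.float64(32.7)]
red [array([ 462.9, -121.2]), np.float64(18.6)] ell [array([ 463.1, -120.8]), array([34.2, 36.3]), np.float64(67.2)]
dark [array([ 467.1, -296. ]), np.float64(31.9)] ell [array([ 469.2, -294.8]), array([56.5, 60.9]), np.float64(43.9)]
scene face n [-0.475 -0.002  0.88 ] tilt 28.3 az 0.2 193 c [0.6965 0.1163 0.18  ]
circle [0.6816 0.1303 0.1719] 0.046579509973526
plate ((728.8493041992188, 130.83570861816406), (177.56346130371094, 202.83709716796875), 87.72050476074219)
green [array([ 621.4, -110.1]), np.float64(36.8)] ell [array([ 620.9, -111.2]), array([59.6, 72.9]), np.float64(41.2)]
brass [array([ 607.3, -214.3]), np.float64(33.6)] ell [array([ 606.8, -214.9]), array([54.2, 66.2]), np.float64(43.4)]
brass [array([ 607.8, -305.8]), np.float64(24.2)] ell [array([ 608.7, -304.6]), array([38.8, 46.9]), np.float64(44.4)]
red [array([ 462.7, -116.6]), np.float64(35.3)] ell [array([ 462.7, -116.9]), array([38.1, 70.6]), np.float64(47.3)]
dark [array([ 468.6, -293.1]), np.float64(37.2)] ell [array([ 469.4, -291.8]), array([61.8, 73.7]), np.float64(55.6)]
```

View pics/tip.png

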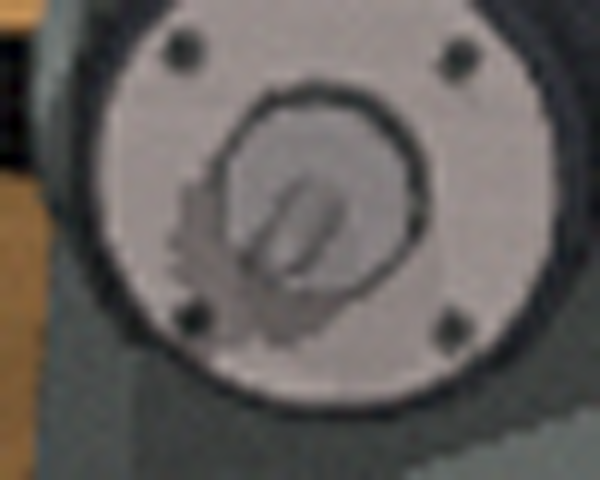

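Run:
```python
from sp import *
T,S=[dict(np.load(n+"0.npz")) for n in("top","scene")]
n=np.array([-.4997,.0183,.866])
s=onz(T,246.8,191.25,.180); print("seat top",s, "tip pred",s+.048*n)
print("seat from faceT",(np.array([.6785,.1295,.171])+.024*n).round(4),"faceS",(np.array([.6816,.1303,.1719])+.024*n).round(4))
print("tip tri",tri(ray(T,243.7,197.1),ray(S,379.2,208.0)))
print("root tri",tri(ray(T,246.8,191.25),ray(S,386.8,226.2)))
for X in(s,s+.048*n): print(proj(T,X),proj(S,X))
# calibration cross-check of wheel hole/height
for h,c in((.018,(343,227)),): print(onz(T,*c,h), proj(S,onz(T,*c,h)))
s0=readout.observe(); Rm=R.from_rotvec(s0["ee_rot"]).as_matrix(); print(Rm.round(4))
```

```text
seat top [0.67116659 0.12812972 0.18      ] tip pred [0.64718099 0.12900812 0.221568  ]
seat from faceT [0.6665 0.1299 0.1918] faceS [0.6696 0.1307 0.1927]
tip tri (array([0.64641877, 0.13185197, 0.22390708]), np.float64(0.0072381644612528745))
root tri (array([0.67214179, 0.12946973, 0.18446592]), np.float64(0.005721026605960689))
(np.float64(246.8), np.float64(191.25000000000006)) (np.float64(384.8805522638656), np.float64(228.26517776658926))
(np.float64(244.0490400266931), np.float64(195.89483245408263)) (np.float64(377.28703518321805), np.float64(209.90415849271966))
[ 0.62007736 -0.11724509  0.018     ] (np.float64(304.9545874632034), np.float64(326.96724017068004))
[[ 8.979e-01  4.401e-01 -8.000e-04]
 [ 4.401e-01 -8.979e-01  1.200e-03]
 [-1.000e-04 -1.400e-03 -1.000e+00]]
```

```bash
cat > go.py <<'E'
# how far to a target: python3 go.py x y z [yaw_deg]
import sys; from h import *
s=readout.observe(); Rm=R.from_rotvec(s["ee_rot"]).as_matrix(); p=np.array(s["position"])
t=np.array([float(a) for a in sys.argv[1:4]]); print("units",(Rm.T@(t-p)/.04).round(3),"pos",p.round(4),"yaw x",np.degrees(np.arctan2(Rm[1,0],Rm[0,0])).round(2),"clk",round(s["clock"],2),"F",np.round(s["force"],1),"w",round(s["width"],3),"gf",round(s["gripper_force"],1))
E
python3 -m creep '[[0,0,0,0.9,1],[0,0,0,0.9,1],[0,0,0,0.9,1],[0,0,0,0.9,1],[0,0,0,0.9,1],[0,0,0,0.9,1],[0,0,0,0.9,1],[0,0,0,0.75,1]]' 
python3 -m creep '[[0.6,-0.9,0,0,1],[0.7,-0.95,0,0,1],[0.7,-0.95,0,0,1],[0.7,-0.95,0,0,1],[0.7,-0.95,0,0,1],[0.7,-0.95,0,0,1],[0.7,-0.95,0,0,1],[0.7,-0.95,0,0,1],[0.7,-0.95,0,0,1],[0.7,-0.95,0,0,1],[0.7,-0.95,0,0,1],[0.65,-0.95,0,0,1]]'
python3 go.py .6215 -.116 .003
```

```text
clock: 1.1
position: [0.275, -0.5609, 0.2263]
ee_rot: [-3.14, 0.06, 0.001]
force: [0.6, -0.2, -0.4]
width: 0.999
gripper_force: 0.0
clock: 2.6
position: [0.622, -0.1183, 0.2263]
ee_rot: [3.141, -0.057, -0.001]
force: [1.3, -0.2, 0.4]
width: 0.997
gripper_force: 0.0
units [-0.011 -0.057  5.582] pos [ 0.622  -0.1183  0.2263] yaw x -2.09 clk 2.6 F [ 1.3 -0.2  0.4] w 0.997 gf 0.0
```

```bash
python3 -m creep '[[0,-0.05,0.9,0,1],[0,0,0.95,0,1],[0,0,0.95,0,1],[0,0,0.95,0,1],[0,0,0.9,0,1],[0,0,0.6,0,1],[0,0,0.3,0,1],[0,0,0,0,0.5],[0,0,0,0,0.5],[0,0,0,0,0.5],[0,0,0,0,0.5]]' 6
python3 go.py .6215 -.116 .003
```

```text
clock: 3.98
position: [0.6222, -0.1173, 0.0057]
ee_rot: [-3.141, 0.057, -0.003]
force: [0.0, 1.1, 4.1]
width: 0.657
gripper_force: 6.0
units [-0.018 -0.033  0.067] pos [ 0.6222 -0.1173  0.0057] yaw x -2.08 clk 3.98 F [0.  1.1 4.1] w 0.657 gf 6.0
```

```bash
python3 -m creep '[[0,0,-0.4,0,0.5],[0,0,-0.8,0,0.5],[0,0,-1,0,0.5],[0,-0.3,-1,0,0.5],[0,-0.7,-1,0,0.5],[0,-0.95,-1,0,0.5],[0,-1,-0.9,0,0.5],[0,-1,0,0,0.5],[0,-1,0,0,0.5],[0,-0.7,0,0,0.5],[0,-0.5,0,0,0.5],[0,0,0,0,0.5]]'
python3 go.py .628 .129 .246
python3 - <<'E'
from sp import *
o=[]
for n,c in(("top",(195,150)),("scene",(330,150))):
    d=grab(n); np.savez(n+"1.npz",**d); x,y=c; o.append(cv2.resize(d["pixels"][y:y+100,x:x+100],None,fx=4,fy=4,interpolation=cv2.INTER_CUBIC))
save("held1",np.hstack(o))
E
```

```text
clock: 5.48
position: [0.6301, 0.1298, 0.2491]
ee_rot: [-3.141, 0.053, 0.0]
force: [0.4, -0.2, -1.4]
width: 0.658
gripper_force: 6.0
units [-0.053  0.021  0.076] pos [0.6301 0.1298 0.2491] yaw x -1.95 clk 5.47 F [ 0.4 -0.2 -1.4] w 0.658 gf 6.0
```

View pics/held1.png

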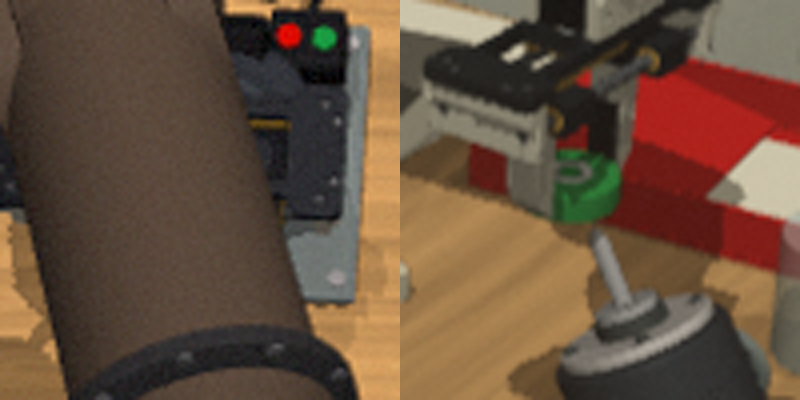

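Scene view: wheel is held level with its hole at about (373.3,193); the spindle tip is at about (379.5,208.7), just below it. The arm hides the top view.

Run:
```python
from sp import *
T=dict(np.load("top0.npz"));S=dict(np.load("scene1.npz"))
X=np.array([.6301,.1298,.2614]); print("hole pred px",proj(S,X)," seen 373.3,193")
hsv=cv2.cvtColor(S["pixels"],cv2.COLOR_BGR2HSV); m=cv2.inRange(hsv,(45,80,30),(85,255,255)); m[:150]=0;m[260:]=0;m[:,:330]=0;m[:,430:]=0
ys,xs=np.nonzero(m); print("green bbox",xs.min(),xs.max(),ys.min(),ys.max())
# predicted outline of wheel
th=np.linspace(0,2*np.pi,72); c=np.array([.6301,.1298,.2524])
q=np.array([proj(S,c+[.03*np.cos(t),.03*np.sin(t),z]) for t in th for z in(-.009,.009)]); print("pred bbox",q.min(0),q.max(0))
n=np.array([-.4997,.0183,.866])
for z in(.218,.222,.226): 
    b=np.array([373.3,193])-proj(S,X); 
    print(z,"tip on corrected scene ray",onz(S,379.7-b[0],208.9-b[1],z))
```

```text
hole pred px (np.float64(372.01352123767714), np.float64(192.7699253746864))  seen 373.3,193
green bbox 368 384 188 205
pred bbox [358.89374899 186.66669057] [384.98442258 205.94994993]
0.218 tip on corrected scene ray [0.64302211 0.14063748 0.218     ]
0.222 tip on corrected scene ray [0.64658641 0.13476596 0.222     ]
0.226 tip on corrected scene ray [0.65015072 0.12889445 0.226     ]
```

```bash
python3 -m creep '[[0,0,0.3,0,0.5],[0,0,0.15,0,0.5],[0,0,0.08,0,0.5],[0,0,0,0,0.5]]'
python3 -m creep '[[0,0,0.05,0,0.5],[0,0,0.05,0,0.5],[0,0,0.05,0,0.5],[0,0,0.05,0,0.5],[0,0,0,0,0.5]]'
python3 - <<'E'
from sp import *
d=grab("scene"); np.savez("scene2.npz",**d); save("tilt1",cv2.resize(d["pixels"][170:240,340:420],None,fx=8,fy=8,interpolation=cv2.INTER_CUBIC))
E
```

```text
clock: 6.08
position: [0.6303, 0.128, 0.2272]
ee_rot: [3.141, -0.058, -0.001]
force: [0.1, -0.7, -0.9]
width: 0.657
gripper_force: 6.0
clock: 6.7
position: [0.6303, 0.1287, 0.2193]
ee_rot: [-3.141, 0.057, 0.001]
force: [-3.1, 2.5, 0.6]
width: 0.657
gripper_force: 6.0
```

View pics/tilt1.png

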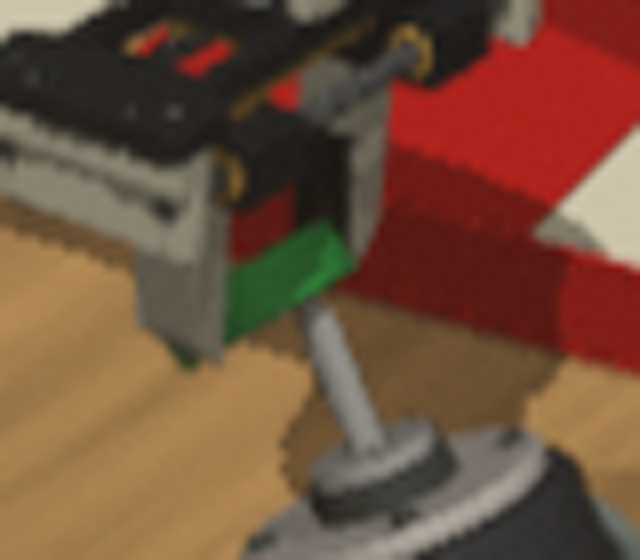

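Picture: the wheel (green, (185–350, 230–365)) has pivoted between the pads and now lies about square to the spindle, tip touching under its rear part at (310,305). Next I raise it and centre the hole over the tip.

```bash
python3 -m creep '[[0,0,-0.2,0,0.5],[0,0,-0.17,0,0.5],[0.14,-0.03,0,0,0.5],[0.14,-0.03,0,0,0.5],[0,0,0,0,0.5]]'
python3 go.py .6415 .131 .230
python3 - <<'E'
from sp import *
d=grab("scene"); np.savez("scene3.npz",**d); save("tilt2",cv2.resize(d["pixels"][170:240,340:420],None,fx=8,fy=8,interpolation=cv2.INTER_CUBIC))
P=cloud(d); hsv=cv2.cvtColor(d["pixels"],cv2.COLOR_BGR2HSV); m=(cv2.inRange(hsv,(45,80,30),(85,255,255))>0)&(P[...,2]>.19)&(P[...,2]<.3)
p=P[m]; print(len(p),p.min(0),p.max(0))
for q in np.percentile(p[:,0],[5,25,50,75,95]): s=p[abs(p[:,0]-q)<.004]; print(q.round(4),s[:,2].min().round(4),s[:,2].max().round(4))
E
```

```text
clock: 7.38
position: [0.6422, 0.1303, 0.2339]
ee_rot: [3.141, -0.057, -0.0]
force: [0.4, 0.2, -1.5]
width: 0.656
gripper_force: 5.9
units [-0.018 -0.018  0.097] pos [0.6422 0.1303 0.2339] yaw x -2.1 clk 7.38 F [ 0.4  0.2 -1.5] w 0.656 gf 5.9
130 [0.63334298 0.09900412 0.22739584] [0.67124656 0.16491486 0.2653809 ]
0.6485 0.2413 0.2592
0.6545 0.2434 0.2654
0.6586 0.2434 0.2654
0.6628 0.2476 0.2654
0.6673 0.249 0.2627
```

View pics/tilt2.png

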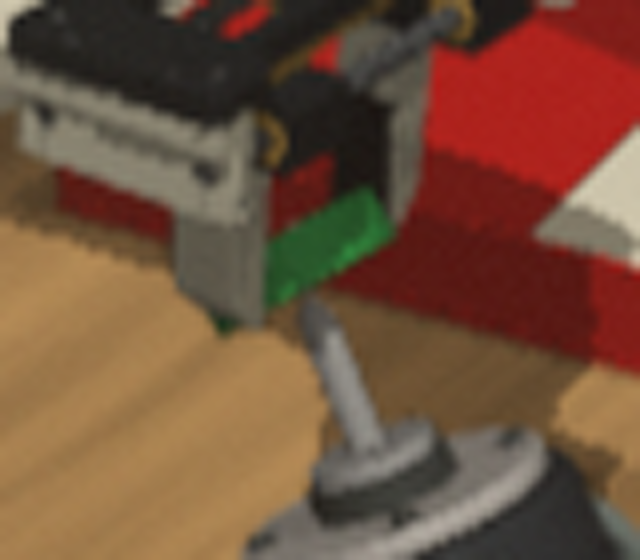

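Run:
```python
from sp import *
S=dict(np.load("scene3.npz"));T=dict(np.load("top0.npz"))
n=np.array([-.4997,.0183,.866]); b=np.array([.9,-.2])
for z in(.220,.222,.224): print("tip",z,onz(S,378.9-b[0],207.7-b[1],z).round(4))
for z in(.178,.180,.182): print("root",z,onz(S,385.8-b[0],225.2-b[1],z).round(4), "top",onz(T,246.8,191.25,z).round(4))
# image width of wheel: predicted visible bbox of wheel tilted 30 for centres
e=np.cross([0,1,0],n);e/=np.linalg.norm(e);f=np.cross(n,e)
hsv=cv2.cvtColor(S["pixels"],cv2.COLOR_BGR2HSV); m=cv2.inRange(hsv,(45,80,30),(85,255,255)); m[:170]=0;m[240:]=0;m[:,:340]=0;m[:,420:]=0
ys,xs=np.nonzero(m); print("seen",xs.min(),xs.max(),ys.min(),ys.max())
for dz in(.0035,.0055,.0075):
    c=np.array([.6415,.1303,.2339+dz]); th=np.linspace(0,6.283,90)
    q=np.array([proj(S,c+.03*(np.cos(t)*e+np.sin(t)*f)+h*n)+b for t in th for h in(-.009,.009)]); print(dz,q.min(0).round(1),q.max(0).round(1))
```

```text
tip 0.22 [0.6421 0.1402 0.22  ]
tip 0.222 [0.6439 0.1372 0.222 ]
tip 0.224 [0.6456 0.1343 0.224 ]
root 0.178 [0.6627 0.1418 0.178 ] top [0.6718 0.1284 0.178 ]
root 0.18 [0.6644 0.139  0.18  ] top [0.6712 0.1281 0.18  ]
root 0.182 [0.666  0.1362 0.182 ] top [0.6706 0.1279 0.182 ]
seen 367 388 193 210
0.0035 [363.4 194. ] [390.2 211.9]
0.0055 [363.4 193.3] [390.2 211.2]
0.0075 [363.4 192.5] [390.3 210.4]
```

The wheel is tilted a little beyond 30° (its face is seen edge-on), which means the spindle tip is at about z = 0.229. That agrees with the face plane from both cameras. The hole is above the tip, so I'll feed it down along the axis gently.

```bash
python3 -m creep '[[0.06,0.01,0.11,0,0.5],[0.06,0,0.11,0,0.5],[0.06,0,0.11,0,0.5],[0.06,0,0.11,0,0.5],[0,0,0,0,0.5]]'
python3 go.py .6655 .128 .190
python3 - <<'E'
from sp import *
d=grab("scene"); save("ins1",cv2.resize(d["pixels"][170:240,340:420],None,fx=8,fy=8,interpolation=cv2.INTER_CUBIC))
E
```

```text
clock: 8.05
position: [0.651, 0.1308, 0.2158]
ee_rot: [-3.14, 0.055, 0.002]
force: [-0.4, 5.0, -3.7]
width: 0.644
gripper_force: 6.0
units [0.365 0.057 0.645] pos [0.651  0.1308 0.2158] yaw x -2.02 clk 8.05 F [-0.4  5.  -3.7] w 0.644 gf 6.0
```

View pics/ins1.png

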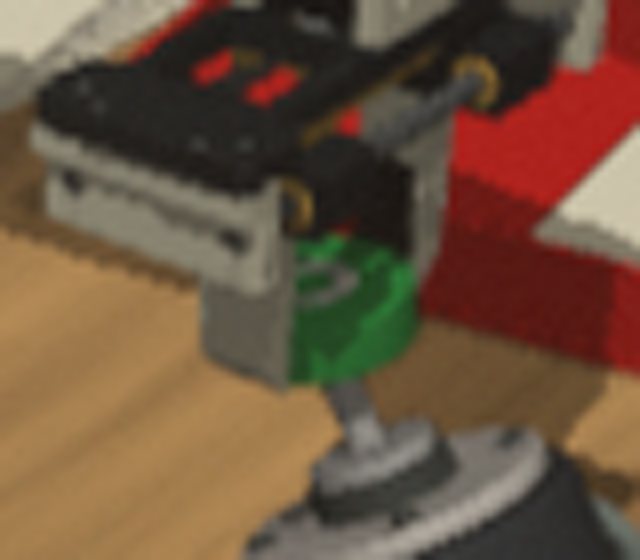

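Picture: the wheel (hole at (325,280)) is over the tip and the rod runs up into it, tilt now close to the spindle's. A sideways force of 5 N says the spindle lies a little further to +y, so I correct and continue.

```bash
python3 -m creep '[[0,-0.05,0,0,0.5],[0.06,-0.03,0.11,0,0.5],[0.06,0,0.11,0,0.5],[0,0,0,0,0.5]]' 5
python3 -m creep '[[0.06,0,0.11,0,0.5],[0.06,0,0.11,0,0.5],[0,0,0,0,0.5]]'
python3 go.py .6655 .131 .190
python3 - <<'E'
from sp import *
d=grab("scene"); save("ins2",cv2.resize(d["pixels"][170:240,340:420],None,fx=8,fy=8,interpolation=cv2.INTER_CUBIC))
E
```

```text
clock: 8.6
position: [0.6563, 0.1325, 0.2074]
ee_rot: [3.141, -0.057, -0.001]
force: [-0.8, 2.1, -2.3]
width: 0.636
gripper_force: 5.0
clock: 8.98
position: [0.6616, 0.1322, 0.1985]
ee_rot: [3.141, -0.058, 0.001]
force: [0.7, 2.7, -2.1]
width: 0.635
gripper_force: 5.0
units [0.097 0.026 0.214] pos [0.6616 0.1322 0.1985] yaw x -2.11 clk 8.97 F [ 0.7  2.7 -2.1] w 0.635 gf 5.0
```

View pics/ins2.png

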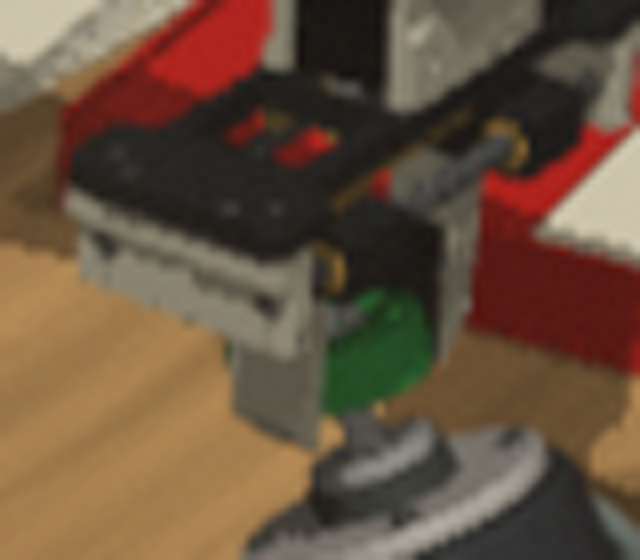

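Picture: the wheel is well down the spindle, with the tip showing above it at (345,315) and a short gap left above the flange. Nine pictures are used, so from here I go by numbers and keep one for the end.

```bash
python3 -m creep '[[0.06,0,0.11,0,0.5],[0.03,0,0.055,0,0.5],[0,0,0,0,0.5]]'; python3 -m creep '[[0.03,0,0.055,0,0.5],[0,0,0,0,0.5]]';  python3 -m creep '[[0.03,0,0.055,0,0.5],[0,0,0,0,0.5]]'
cat > st.py <<'E'
# stack on spindle: points of a colour above the motor, seen in the scene camera
import sys; from sp import *
seat=np.array([.670,.130,.188]); n=np.array([-.4997,.0183,.866])
d=grab("scene"); P=cloud(d); hsv=cv2.cvtColor(d["pixels"],cv2.COLOR_BGR2HSV)
for k,lo,hi in(("green",(45,80,30),(85,255,255)),("brass",(15,90,50),(30,255,255)),("red",(0,130,40),(6,255,255))):
    m=(cv2.inRange(hsv,lo,hi)>0)&(P[...,2]>.14)&(P[...,2]<.31)&(abs(P[...,0]-.66)<.06)&(abs(P[...,1]-.13)<.06)
    p=P[m]; 
    if len(p)<15: continue
    h=(p-seat)@n; q=p[np.abs(h-np.median(h))<.02]; r=p-seat-np.outer(h,n)
    print(k,len(p),"height along axis pct",(np.percentile(h,[2,10,50,90,98])*1000).round(1),"mid",((q.max(0)+q.min(0))/2).round(4))
    ys,xs=np.nonzero(m); print("  px",xs.min(),xs.max(),ys.min(),ys.max())
E
python3 st.py
```

```text
clock: 9.4
position: [0.6651, 0.132, 0.1922]
ee_rot: [3.141, -0.058, 0.001]
force: [1.9, -0.0, -2.6]
width: 0.634
gripper_force: 5.0
clock: 9.65
position: [0.6662, 0.1321, 0.1903]
ee_rot: [3.141, -0.058, 0.001]
force: [2.1, 0.5, -1.1]
width: 0.635
gripper_force: 5.0
clock: 9.9
position: [0.6674, 0.132, 0.1881]
ee_rot: [3.141, -0.057, 0.001]
force: [2.1, 1.0, -1.2]
width: 0.637
gripper_force: 5.0
green 154 height along axis pct [ 3.3  5.7 15.6 22.1 42.7] mid [0.6768 0.1324 0.2082]
  px 382 395 210 226
brass 87 height along axis pct [-7.9  5.6 62.6 83.7 93.8] mid [0.6867 0.1195 0.2761]
  px 370 407 188 237
red 18 height along axis pct [ 30.8  45.1  81.3  97.3 104.1] mid [0.6524 0.1177 0.278 ]
  px 370 406 185 205
```

```bash
python3 -m creep '[[0.03,0,0.055,0,0.5],[0.03,0,0.055,0,0.5],[0,0,0,0,0.5]]';  python3 -m creep '[[0.03,0,0.055,0,0.5],[0.03,0,0.055,0,0.5],[0,0,0,0,0.5]]';python3 st.py | head -2
```

```text
clock: 10.32
position: [0.6698, 0.132, 0.1836]
ee_rot: [3.141, -0.057, 0.001]
force: [3.3, 0.0, -0.3]
width: 0.634
gripper_force: 5.0
clock: 10.7
position: [0.6713, 0.132, 0.1788]
ee_rot: [3.141, -0.057, -0.002]
force: [-0.3, -0.1, 0.2]
width: 0.634
gripper_force: 5.0
green 128 height along axis pct [-0.8  0.3  8.8 14.6 34.8] mid [0.6803 0.136  0.2039]
  px 384 396 214 228
```

```bash
python3 -m creep '[[0.025,0,0.05,0,0.5],[0.025,0,0.05,0,0.5],[0,0,0,0,0.5]]';python3 st.py | head -2
```

```text
clock: 11.12
position: [0.6738, 0.1319, 0.1755]
ee_rot: [3.141, -0.057, -0.0]
force: [-2.0, 0.3, 4.7]
width: 0.636
gripper_force: 5.0
green 107 height along axis pct [-1.6  0.1  7.2 14.6 29.8] mid [0.6827 0.1319 0.2023]
  px 384 396 215 228
```

```bash
python3 -m creep '[[0,0,0,0,0.75],[0,0,0,0,0.75],[0,0,-0.3,0,0.75],[0,0,-0.6,0,0.75],[0,0,-0.8,0,0.75],[0,0.5,-0.4,0,0.6],[0,0.9,0,0,0.6],[-0.2,0.95,0,0,0.6],[-0.2,0.95,0,0,0.6],[-0.2,0.95,0,0,0.6],[-0.2,0.95,0,0,0.6],[-0.2,0.95,0,0,0.6]]'
python3 -m creep '[[-0.1,0.95,0,0,0.6],[-0.1,0.95,0,0,0.6],[0,0.95,0,0,0.6],[0,0.95,0,0,0.6],[0,0.7,0,0,0.6],[0,0.35,0,0,0.6],[0,0,0,0,0.6]]'
python3 go.py .609 -.309 .005; python3 st.py|head -2
python3 - <<'E'
from sp import *
n=np.array([-.4997,.0183,.866]); seat=np.array([.670,.130,.188])
e=np.cross([0,1,0],n);e/=np.linalg.norm(e);f=np.cross(n,e)
for nm in("top","scene"):
    d=grab(nm); np.savez(nm+"4.npz",**d)
    P=cloud(d); hsv=cv2.cvtColor(d["pixels"],cv2.COLOR_BGR2HSV); m=(cv2.inRange(hsv,(45,80,30),(85,255,255))>0)&(P[...,2]>.14)&(P[...,2]<.31)&(abs(P[...,0]-.66)<.06)&(abs(P[...,1]-.13)<.06)
    ys,xs=np.nonzero(m); print(nm,"green",xs.min(),xs.max(),ys.min(),ys.max(),len(xs))
    for h in(.009,.013):
        q=np.array([proj(d,seat+h*n+.03*(np.cos(t)*e+np.sin(t)*f)+k*n) for t in np.linspace(0,6.28,90) for k in(-.009,.009)]); print(" pred",h,q.min(0).round(1),q.max(0).round(1))
    p=P[m]; h=(p-seat)@n; t=p[h>np.percentile(h,50)]; c=t.mean(0); k=np.linalg.svd(t-c)[2][2]; k*=np.sign(k[2]); print(" normal",k.round(3),"c",c.round(4))
E
```

```text
clock: 12.68
position: [0.6237, -0.1156, 0.2594]
ee_rot: [3.14, -0.06, -0.001]
force: [0.4, -0.9, 0.2]
width: 0.599
gripper_force: 0.0
clock: 13.55
position: [0.609, -0.3074, 0.2591]
ee_rot: [3.141, -0.061, -0.001]
force: [-1.0, 1.0, -0.4]
width: 0.598
gripper_force: 0.0
units [5.000e-03 3.900e-02 6.353e+00] pos [ 0.609  -0.3074  0.2591] yaw x -2.21 clk 13.55 F [-1.   1.  -0.4] w 0.598 gf 0.0
green 230 height along axis pct [-1.5  0.6  9.9 14.5 15.1] mid [0.6645 0.1315 0.1984]
  px 372 395 215 230
top green 233 257 181 205 376
 pred 0.009 [232.3 178.8] [257.8 204.5]
 pred 0.013 [232.  179.1] [257.6 204.9]
 normal [-0.5    0.025  0.865] c [0.6604 0.1292 0.2023]
scene green 372 395 215 230 230
 pred 0.009 [370.4 212.6] [397.  230.5]
 pred 0.013 [369.7 211. ] [396.4 229. ]
 normal [-0.481 -0.007  0.877] c [0.6674 0.1232 0.2021]
```

```bash
python3 -m creep '[[0,0.04,0.9,0,0.6],[0,0,1,0,0.6],[0,0,1,0,0.6],[0,0,1,0,0.6],[0,0,1,0,0.6],[0,0,0.9,0,0.6],[0,0,0.4,0,0.6],[0,0,0.15,0,0.6],[0,0,0,0,0.2],[0,0,0,0,0.2],[0,0,0,0,0.2]]' 6
python3 go.py .609 -.309 .005
```

```text
clock: 15.08
position: [0.6107, -0.308, 0.0067]
ee_rot: [3.14, -0.057, 0.003]
force: [0.5, 0.4, 4.5]
width: 0.432
gripper_force: 6.0
units [-0.041  0.026  0.043] pos [ 0.6107 -0.308   0.0067] yaw x -2.09 clk 15.07 F [0.5 0.4 4.5] w 0.432 gf 6.0
```

```bash
python3 -m creep '[[0,0,-0.4,0,0.2],[0,0,-0.8,0,0.2],[0,0,-1,0,0.2],[0,-0.3,-1,0,0.2],[0,-0.7,-1,0,0.2],[0,-0.95,-1,0,0.2],[0,-1,-0.9,0,0.2],[0,-1,-0.1,0,0.2],[0,-1,0,0,0.2],[0.05,-1,0,0,0.2],[0.05,-1,0,0,0.2],[0.07,-1,0,0,0.2]]'
python3 -m creep '[[0,-1,0,0,0.2],[0,-1,0,0,0.2],[0,-0.7,0,0,0.2],[0,-0.32,0,0,0.2],[0,0,0,0,0.2]]'
python3 go.py .6335 .131 .240
```

```text
clock: 16.58
position: [0.6279, 0.011, 0.2546]
ee_rot: [3.141, -0.058, 0.001]
force: [0.7, -0.8, -0.9]
width: 0.431
gripper_force: 6.0
clock: 17.2
position: [0.6324, 0.1308, 0.2538]
ee_rot: [3.141, -0.056, 0.0]
force: [0.3, -0.7, -1.0]
width: 0.432
gripper_force: 6.0
units [ 0.027 -0.006  0.345] pos [0.6324 0.1308 0.2538] yaw x -2.04 clk 17.2 F [ 0.3 -0.7 -1. ] w 0.432 gf 6.0
```

```bash
python3 -m creep '[[0.03,0,0.25,0,0.2],[0,0,0.2,0,0.2],[0,0,0.1,0,0.2],[0,0,0.04,0,0.2],[0,0,0,0,0.2]]'
python3 -m creep '[[0,0,0.03,0,0.2],[0,0,0.03,0,0.2],[0,0,0,0,0.2]]'
cat > rt.py <<'E'
from sp import *
s=readout.observe(); p=np.array(s["position"]); d=grab("scene"); P=cloud(d); hsv=cv2.cvtColor(d["pixels"],cv2.COLOR_BGR2HSV)
m=(cv2.inRange(hsv,(15,100,50),(30,255,255))>0)&(np.linalg.norm(P-(p+[0,0,.002]),axis=2)<.028)
ys,xs=np.nonzero(m); print("seen",xs.min(),xs.max(),ys.min(),ys.max(),len(xs)); np.save("rm.npy",m)
for b in range(xs.min(),xs.max()+1,2): c=ys[abs(xs-b)<1]; print(b,c.min() if len(c) else '',c.max() if len(c) else '',end=" | ")
print()
piv=p+[0,0,.0036]
for a in(10,20,30,40,50):
    t=np.radians(a); n=np.array([-np.sin(t),.0,np.cos(t)]); e=np.array([np.cos(t),0,np.sin(t)]); f=np.array([0,1.,0]); c=piv-.0033*n-.0015*e
    q=np.array([proj(d,c+.02*(np.cos(u)*e+np.sin(u)*f)+k*n) for u in np.linspace(0,6.28,60) for k in(-.007,.007)])
    hb=cv2.convexHull(q.astype(np.float32))[:,0]; 
    print(a,q.min(0).round(1),q.max(0).round(1),"v at max u",q[q[:,0].argmax(),1].round(1))
E
python3 rt.py
```

```text
clock: 17.82
position: [0.6338, 0.1303, 0.2298]
ee_rot: [3.141, -0.058, 0.0]
force: [0.1, -0.6, -0.2]
width: 0.434
gripper_force: 6.0
clock: 18.2
position: [0.6334, 0.1307, 0.2272]
ee_rot: [3.141, -0.057, -0.001]
force: [-3.5, -0.1, 0.6]
width: 0.433
gripper_force: 6.0
seen 364 381 200 210 95
364 208 208 | 366 209 209 | 368 210 210 | 370 210 210 | 372 204 210 | 374 201 210 | 376 200 209 | 378 200 208 | 380 200 207 | 
10 [363.8 199.4] [381.3 212. ] v at max u 207.6
20 [363.8 199.6] [381.8 212. ] v at max u 206.3
30 [364.  199.4] [382.  212.3] v at max u 205.3
40 [364.4 198.9] [382.1 212.8] v at max u 204.1
50 [364.9 198.2] [382.  213.5] v at max u 202.9
```

```bash
cat > rt2.py <<'E'
from sp import *
s=readout.observe(); p=np.array(s["position"]); d=grab("scene"); P=cloud(d); hsv=cv2.cvtColor(d["pixels"],cv2.COLOR_BGR2HSV)
m=(cv2.inRange(hsv,(15,100,50),(30,255,255))>0)&(np.linalg.norm(P-(p+[0,0,.002]),axis=2)<.028)
U=[368,370,372,374,376,378,380]
print("seen top",[int(np.nonzero(m[:,u])[0].min()) for u in U],"bot",[int(np.nonzero(m[:,u])[0].max()) for u in U])
piv=p+[0,0,.0036]
for a in(0,10,20,30,40,50):
    t=np.radians(a); n=np.array([-np.sin(t),.0,np.cos(t)]); e=np.array([np.cos(t),0,np.sin(t)]); f=np.array([0,1.,0]); c=piv-.0033*n-.0015*e
    q=np.array([proj(d,c+.02*(np.cos(u)*e+np.sin(u)*f)+k*n) for u in np.linspace(0,6.28,60) for k in(-.007,.007)])
    M=np.zeros((4800,6400),np.uint8); cv2.fillConvexPoly(M,cv2.convexHull((q*10+5).astype(np.int32)),1)
    g=[np.nonzero(M[:,u*10+5])[0] for u in U]; print(a,[(x.min()/10-.5) if len(x) else 0 for x in g],[(x.max()/10-.5) if len(x) else 0 for x in g])
E
python3 rt2.py
```

```text
Traceback (most recent call last):
  File "rt2.py", line 5, in <module>
    print("seen top",[int(np.nonzero(m[:,u])[0].min()) for u in U],"bot",[int(np.nonzero(m[:,u])[0].max()) for u in U])
                          ~~~~~~~~~~~~~~~~~~~~~~~~~^^
ValueError: zero-size array to reduction operation minimum which has no identity
```

```bash
sed -i 's/\[368,370,372/[372/' rt2.py; python3 rt2.py
```

```text
seen top [206, 202, 200, 200, 200] bot [210, 210, 209, 208, 207]
0 [np.float64(198.7), np.float64(198.8), np.float64(199.2), np.float64(199.9), np.float64(201.1)] [np.float64(212.3), np.float64(212.2), np.float64(212.0), np.float64(211.3), np.float64(210.0)]
10 [np.float64(199.4), np.float64(199.3), np.float64(199.4), np.float64(199.8), np.float64(200.7)] [np.float64(211.9), np.float64(211.7), np.float64(211.3), np.float64(210.5), np.float64(209.5)]
20 [np.float64(200.3), np.float64(199.9), np.float64(199.6), np.float64(199.6), np.float64(200.3)] [np.float64(211.6), np.float64(211.1), np.float64(210.5), np.float64(209.6), np.float64(208.6)]
30 [np.float64(201.2), np.float64(200.4), np.float64(199.9), np.float64(199.4), np.float64(200.3)] [np.float64(211.2), np.float64(210.5), np.float64(209.5), np.float64(208.5), np.float64(207.3)]
40 [np.float64(202.2), np.float64(201.1), np.float64(200.1), np.float64(199.1), np.float64(200.4)] [np.float64(210.9), np.float64(209.7), np.float64(208.5), np.float64(207.3), np.float64(205.9)]
50 [np.float64(202.7), np.float64(201.2), np.float64(199.7), np.float64(198.3), np.float64(200.3)] [np.float64(211.0), np.float64(209.4), np.float64(207.8), np.float64(206.2), np.float64(204.6)]
```

```bash
python3 -m creep '[[0,0,-0.18,0,0.2],[0,0,-0.12,0,0.2],[0.11,-0.03,0,0,0.2],[0.1,0,0,0,0.2],[0,0,0,0,0.2]]'
python3 go.py .6415 .1317 .2377
python3 -m creep '[[0.055,0,0.1,0,0.2],[0.055,0,0.1,0,0.2],[0,0,0,0,0.2]]'
python3 -m creep '[[0.055,0,0.1,0,0.2],[0,0,0,0,0.2]]'; python3 rt2.py
```

```text
clock: 18.98
position: [0.6425, 0.1313, 0.2389]
ee_rot: [3.141, -0.058, -0.0]
force: [-0.4, 0.2, -1.3]
width: 0.435
gripper_force: 6.0
units [-0.025 -0.009  0.031] pos [0.6425 0.1313 0.2389] yaw x -2.1 clk 18.98 F [-0.4  0.2 -1.3] w 0.435 gf 6.0
clock: 19.35
position: [0.6464, 0.1312, 0.2306]
ee_rot: [3.141, -0.057, -0.002]
force: [0.2, 0.2, -0.8]
width: 0.43
gripper_force: 6.0
clock: 19.6
position: [0.6485, 0.1315, 0.2269]
ee_rot: [-3.141, 0.057, 0.001]
force: [-0.3, 0.7, -1.7]
width: 0.432
gripper_force: 6.0
seen top [211, 212, 213, 206, 203] bot [212, 212, 213, 213, 211]
0 [np.float64(201.6), np.float64(200.9), np.float64(200.6), np.float64(200.5), np.float64(200.7)] [np.float64(212.9), np.float64(213.7), np.float64(214.1), np.float64(214.3), np.float64(214.2)]
10 [np.float64(202.8), np.float64(202.0), np.float64(201.5), np.float64(201.3), np.float64(201.2)] [np.float64(213.2), np.float64(213.7), np.float64(213.9), np.float64(213.9), np.float64(213.6)]
20 [np.float64(204.2), np.float64(203.3), np.float64(202.5), np.float64(202.1), np.float64(201.7)] [np.float64(213.6), np.float64(213.8), np.float64(213.8), np.float64(213.5), np.float64(212.9)]
30 [np.float64(205.8), np.float64(204.7), np.float64(203.7), np.float64(202.9), np.float64(202.1)] [np.float64(213.9), np.float64(214.1), np.float64(213.7), np.float64(213.0), np.float64(212.3)]
40 [np.float64(207.6), np.float64(206.2), np.float64(205.0), np.float64(203.8), np.float64(202.7)] [np.float64(213.1), np.float64(214.5), np.float64(213.7), np.float64(212.6), np.float64(211.5)]
50 [np.float64(209.2), np.float64(207.5), np.float64(205.9), np.float64(204.4), np.float64(202.9)] [np.float64(212.7), np.float64(215.2), np.float64(214.0), np.float64(212.5), np.float64(210.9)]
```

```bash
python3 -m creep '[[0.055,0,0.1,0,0.2],[0.055,0,0.1,0,0.2],[0,0,0,0,0.2]]'
python3 -m creep '[[0.055,0,0.1,0,0.2],[0,0,0,0,0.2]]'; python3 -m creep '[[0.03,0,0.055,0,0.2],[0,0,0,0,0.2]]';  python3 st.py
```

```text
clock: 20.02
position: [0.6532, 0.1318, 0.2192]
ee_rot: [-3.14, 0.056, 0.0]
force: [-1.8, 2.2, 0.4]
width: 0.432
gripper_force: 6.0
clock: 20.27
position: [0.6556, 0.132, 0.2153]
ee_rot: [-3.14, 0.056, -0.001]
force: [-0.3, 5.1, 0.7]
width: 0.429
gripper_force: 6.0
clock: 20.52
position: [0.6565, 0.132, 0.2133]
ee_rot: [-3.14, 0.056, -0.0]
force: [-1.4, 5.1, 0.8]
width: 0.423
gripper_force: 6.0
green 235 height along axis pct [-2.1  0.4  9.6 14.5 15.2] mid [0.6651 0.13   0.1985]
  px 372 396 214 230
brass 176 height along axis pct [  0.   25.3  39.9  99.2 119.3] mid [0.6596 0.1275 0.2286]
  px 368 401 176 244
red 35 height along axis pct [ 32.6  53.3  73.7 108.3 111.1] mid [0.6818 0.134  0.2796]
  px 375 409 178 207
```

```bash
cat > st2.py <<'E'
from sp import *
seat=np.array([.6695,.131,.189]); n=np.array([-.4997,.0183,.866])
d=grab("scene"); P=cloud(d); hsv=cv2.cvtColor(d["pixels"],cv2.COLOR_BGR2HSV); h=(P-seat)@n; r=np.linalg.norm(P-seat-h[...,None]*n,axis=2)
for k,lo,hi,R0 in(("green",(45,80,30),(85,255,255),.036),("brass",(15,100,40),(32,255,255),.026),("red",(0,130,40),(6,255,255),.024)):
    m=(cv2.inRange(hsv,lo,hi)>0)&(r<R0)&(h>-.005)&(h<.09)
    if m.sum()<8: continue
    ys,xs=np.nonzero(m); print(k,m.sum(),"h",(np.percentile(h[m],[2,10,50,90,98])*1000).round(1),"px",xs.min(),xs.max(),ys.min(),ys.max(), "mid",P[m].mean(0).round(4))
E
python3 -m creep '[[0,-0.06,0,0,0.2],[0.03,0,0.055,0,0.2],[0,0,0,0,0.2]]'; python3 st2.py;python3 -m creep '[[0.03,0,0.055,0,0.2],[0,0,0,0,0.2]]'; python3 st2.py
```

```text
clock: 20.95
position: [0.6577, 0.1327, 0.2106]
ee_rot: [3.14, -0.058, -0.001]
force: [-3.6, -0.2, 1.3]
width: 0.429
gripper_force: 6.0
green 233 h [-2.7 -0.8  8.4 13.4 14.2] px 372 396 214 230 mid [0.6736 0.1195 0.2001]
brass 81 h [18.8 21.3 30.2 35.1 37.4] px 372 390 207 218 mid [0.6644 0.1337 0.2194]
clock: 21.25
position: [0.6589, 0.1328, 0.2082]
ee_rot: [3.14, -0.058, -0.001]
force: [-3.5, -0.2, -0.8]
width: 0.423
gripper_force: 6.0
green 228 h [-2.9 -1.2  8.2 13.4 14. ] px 372 396 214 230 mid [0.6738 0.1192 0.2002]
brass 73 h [19.1 20.9 27.  32.9 35.3] px 374 389 207 218 mid [0.6659 0.1332 0.2183]
```

```bash
python3 -m creep '[[0.02,0,0.05,0,0.2],[0,0,0,0,0.2]]'; python3 st2.py; python3 -m creep '[[0,0,0,0,0.55],[0,0,0,0,0.55],[0,0,-0.3,0,0.55],[0,0,-0.5,0,0.55],[0,0,-0.5,0,0.55],[0,0,0,0,0.55]]'; python3 st2.py; python3 go.py .646 .132 .22
```

```text
clock: 21.55
position: [0.6599, 0.1329, 0.2064]
ee_rot: [3.141, -0.058, -0.0]
force: [-1.9, -0.2, -0.6]
width: 0.423
gripper_force: 6.0
green 222 h [-2.5 -0.4  7.9 13.6 14.2] px 372 396 214 230 mid [0.6742 0.1189 0.2004]
brass 72 h [15.9 18.7 26.3 30.3 32.7] px 373 389 208 219 mid [0.6667 0.1334 0.2166]
clock: 22.35
position: [0.6611, 0.1336, 0.2613]
ee_rot: [-3.14, 0.057, -0.007]
force: [0.2, -0.6, -0.1]
width: 0.548
gripper_force: 0.0
green 213 h [-2.8 -1.   7.4 13.3 14.3] px 372 396 214 230 mid [0.675  0.118  0.2004]
brass 118 h [15.1 16.9 23.4 27.4 28. ] px 373 389 211 221 mid [0.6618 0.1253 0.2109]
units [-0.362  0.048  0.993] pos [0.6605 0.1334 0.2598] yaw x -2.09 clk 22.4 F [-0.4 -1.  -0.2] w 0.546 gf 0.0
```

Ring reads seated (its height above the wheel matches 14 mm). On to the cap; the view of the spindle clears while I'm there.

```bash
python3 -m creep '[[-0.3,0.5,-0.2,0,0.6],[-0.6,0.85,0,0,0.6],[-0.65,0.9,0,0,0.6],[-0.65,0.9,0,0,0.6],[-0.65,0.9,0,0,0.6],[-0.65,0.9,0,0,0.6],[-0.6,0.8,0,0,0.6],[-0.4,0.5,0,0,0.6],[-0.19,0.29,0,0,0.6],[0,0,0,0,0.6]]'
python3 go.py .4635 -.121 .020; python3 st2.py
python3 - <<'E'
from sp import *
n=np.array([-.4997,.0183,.866])
e=np.cross([0,1,0],n);e/=np.linalg.norm(e);f=np.cross(n,e)
for nm in("top","scene"):
    d=grab(nm); np.savez(nm+"5.npz",**d); P=cloud(d); hsv=cv2.cvtColor(d["pixels"],cv2.COLOR_BGR2HSV)
    c0=np.array([.657,.131,.2107]); m=(cv2.inRange(hsv,(15,100,40),(32,255,255))>0)&(np.linalg.norm(P-c0,axis=2)<.03)
    ys,xs=np.nonzero(m); print(nm,"brass px",xs.min(),xs.max(),ys.min(),ys.max(),len(xs),"centroid",xs.mean().round(2),ys.mean().round(2))
    for st in([.6695,.131,.189],[.6715,.131,.187],[.6695,.133,.189]):
        q=np.array([proj(d,np.array(st)+.025*n+.02*(np.cos(t)*e+np.sin(t)*f)+k*n) for t in np.linspace(0,6.28,90) for k in(-.007,.007)]); print(" pred",st,q.min(0).round(1),q.max(0).round(1))
E
```

```text
clock: 23.65
position: [0.4623, -0.1222, 0.2668]
ee_rot: [3.141, -0.06, 0.0]
force: [1.2, -0.5, 0.1]
width: 0.596
gripper_force: 0.0
units [ 0.03  -0.032  6.169] pos [ 0.4623 -0.1222  0.2668] yaw x -2.19 clk 23.65 F [ 1.2 -0.5  0.1] w 0.596 gf 0.0
green 206 h [-2.7 -0.9  7.3 13.4 14.2] px 372 395 215 230 mid [0.6753 0.1174 0.2006]
brass 119 h [14.7 16.8 23.3 27.5 27.8] px 373 395 211 223 mid [0.6619 0.1255 0.2107]
top brass px 236 252 187 203 193 centroid 244.21 194.64
 pred [0.6695, 0.131, 0.189] [235.  184.5] [252.4 202. ]
 pred [0.6715, 0.131, 0.187] [235.1 183.9] [252.5 201.4]
 pred [0.6695, 0.133, 0.189] [234.2 184.5] [251.5 202. ]
scene brass px 373 389 211 221 119 centroid 381.44 216.38
 pred [0.6695, 0.131, 0.189] [372.1 208.4] [390.3 221.1]
 pred [0.6715, 0.131, 0.187] [372.8 209.4] [390.9 222.1]
 pred [0.6695, 0.133, 0.189] [372.6 208.1] [390.7 220.8]
```

```bash
python3 -m creep '[[0.05,-0.02,0.9,0,0.6],[0,0,1,0,0.6],[0,0,1,0,0.6],[0,0,1,0,0.6],[0,0,1,0,0.6],[0,0,0.8,0,0.6],[0,0,0.35,0,0.6],[0,0,0.12,0,0.6],[0,0,0,0,0.2],[0,0,0,0,0.2],[0,0,0,0,0.2]]' 6
python3 go.py .4645 -.1215 .020
python3 - <<'E'
from sp import *
d=grab("scene"); P=cloud(d); hsv=cv2.cvtColor(d["pixels"],cv2.COLOR_BGR2HSV); s=readout.observe(); p=np.array(s["position"])
m=((cv2.inRange(hsv,(0,130,40),(6,255,255))|cv2.inRange(hsv,(174,130,40),(180,255,255)))>0)&(np.linalg.norm(P[...,:2]-p[:2],axis=2)<.03)&(P[...,2]<.05)
ys,xs=np.nonzero(m); print("red",xs.min(),xs.max(),ys.min(),ys.max(),len(xs))
for dx in(-.003,0,.003):
    q=np.array([proj(d,[p[0]+dx+.018*np.cos(t),p[1]+.018*np.sin(t),k]) for t in np.linspace(0,6.28,60) for k in(0,.034)]); print(dx,q.min(0).round(1),q.max(0).round(1))
E
```

```text
clock: 25.18
position: [0.4656, -0.1208, 0.0208]
ee_rot: [3.141, -0.057, 0.003]
force: [0.5, 0.7, 5.0]
width: 0.392
gripper_force: 6.0
units [-0.028  0.019  0.02 ] pos [ 0.4656 -0.1208  0.0208] yaw x -2.1 clk 25.18 F [0.5 0.7 5. ] w 0.392 gf 6.0
red 248 262 292 310 163
-0.003 [245.7 291.6] [261.7 311.9]
0 [246.6 292. ] [262.6 312.3]
0.003 [247.6 292.5] [263.5 312.8]
```

```bash
python3 -m creep '[[0,0,-0.4,0,0.2],[0,0,-0.8,0,0.2],[0,0,-1,0,0.2],[0.2,-0.3,-1,0,0.2],[0.5,-0.7,-1,0,0.2],[0.6,-0.9,-1,0,0.2],[0.6,-0.9,-0.83,0,0.2],[0.6,-0.9,0,0,0.2],[0.6,-0.9,0,0,0.2],[0.6,-0.9,0,0,0.2],[0.43,-0.65,0,0,0.2],[0.2,-0.35,0,0,0.2]]'
python3 -m creep '[[0,0,0,0,0.2]]'; python3 go.py .648 .1325 .2555
```

```text
clock: 26.72
position: [0.6476, 0.1345, 0.2607]
ee_rot: [-3.141, 0.055, 0.001]
force: [-0.4, -0.2, -0.3]
width: 0.391
gripper_force: 6.0
clock: 26.85
position: [0.6472, 0.1334, 0.2607]
ee_rot: [3.141, -0.055, -0.001]
force: [0.1, 0.3, -1.0]
width: 0.39
gripper_force: 6.0
units [0.021 0.022 0.131] pos [0.6472 0.1334 0.2607] yaw x -2.02 clk 26.85 F [ 0.1  0.3 -1. ] w 0.39 gf 6.0
```

```bash
python3 - <<'E'
from sp import *
S=dict(np.load("scene3.npz"));T=dict(np.load("top5.npz"))
for X in([.645,.1325,.2295],[.6465,.1325,.2295],[.645,.1325,.228],[.645,.131,.2295]): print(X,np.round(proj(S,X),1),np.round(proj(T,X),1))
# tip in top5 / scene5: bright steel blob over brass
for nm in("top5","scene5"):
    d=dict(np.load(nm+".npz")); P=cloud(d); hsv=cv2.cvtColor(d["pixels"],cv2.COLOR_BGR2HSV)
    m=(hsv[...,1]<70)&(np.linalg.norm(P[...,:2]-[.648,.131],axis=2)<.014)&(P[...,2]>.214)&(P[...,2]<.245)
    ys,xs=np.nonzero(m); print(nm,len(xs),list(zip(xs.tolist(),ys.tolist()))[:60],P[m].mean(0).round(4))
E
python3 - <<'E'
from sp import *
d=grab("scene"); P=cloud(d); hsv=cv2.cvtColor(d["pixels"],cv2.COLOR_BGR2HSV); p=np.array(readout.observe()["position"])
m=((cv2.inRange(hsv,(0,130,40),(6,255,255))|cv2.inRange(hsv,(174,130,40),(180,255,255)))>0)&(np.linalg.norm(P-p,axis=2)<.035)
ys,xs=np.nonzero(m); print("red",xs.min(),xs.max(),ys.min(),ys.max(),len(xs))
q=np.array([proj(d,[p[0]+.018*np.cos(t),p[1]+.018*np.sin(t),p[2]+k]) for t in np.linspace(0,6.28,60) for k in(-.0208,.0132)]); print(q.min(0).round(1),q.max(0).round(1))
E
```

```text
[0.645, 0.1325, 0.2295] [377.5 206.1] [242.1 195.8]
[0.6465, 0.1325, 0.2295] [378.  206.3] [242.2 195.2]
[0.645, 0.1325, 0.228] [377.4 206.7] [242.2 196. ]
[0.645, 0.131, 0.2295] [377.1 206.4] [242.8 195.8]
top5 20 [(242, 193), (243, 193), (244, 193), (245, 193), (242, 194), (243, 194), (244, 194), (245, 194), (246, 194), (242, 195), (243, 195), (244, 195), (245, 195), (246, 195), (242, 196), (243, 196), (244, 196), (245, 196), (243, 197), (244, 197)] [0.6495 0.1296 0.2232]
scene5 26 [(379, 207), (378, 208), (379, 208), (380, 208), (378, 209), (379, 209), (380, 209), (381, 209), (378, 210), (379, 210), (380, 210), (381, 210), (378, 211), (379, 211), (380, 211), (381, 211), (382, 211), (378, 212), (379, 212), (380, 212), (381, 212), (382, 212), (379, 213), (380, 213), (381, 213), (382, 213)] [0.6526 0.1313 0.2206]
red 368 391 186 205 202
[370.5 185.9] [386.8 206.4]
```

```bash
python3 -m creep '[[0.03,0.02,0.15,0,0.2],[0,0,0.1,0,0.2],[0,0,0.05,0,0.2],[0,0,0,0,0.2]]'; python3 -m creep '[[0,0,0.05,0,0.2],[0,0,0,0,0.2]]'; python3 -m creep '[[0,0,0.05,0,0.2],[0,0,0,0,0.2]]';python3 -m creep '[[0,0,0.05,0,0.2],[0,0,0,0,0.2]]'
```

```text
clock: 27.4
position: [0.6484, 0.1318, 0.249]
ee_rot: [3.141, -0.058, -0.0]
force: [0.4, -0.1, -0.2]
width: 0.388
gripper_force: 6.0
clock: 27.65
position: [0.6486, 0.1321, 0.247]
ee_rot: [3.141, -0.057, -0.0]
force: [0.3, -0.7, -0.5]
width: 0.389
gripper_force: 6.0
clock: 27.9
position: [0.6485, 0.132, 0.2449]
ee_rot: [3.141, -0.057, -0.001]
force: [0.4, -0.6, 0.5]
width: 0.387
gripper_force: 6.0
clock: 28.15
position: [0.6485, 0.132, 0.2429]
ee_rot: [3.141, -0.057, -0.0]
force: [-0.4, -0.3, -0.5]
width: 0.384
gripper_force: 6.0
```

```bash
cat > ct.py <<'E'
from sp import *
s=readout.observe(); p=np.array(s["position"]); d=grab("scene"); P=cloud(d); hsv=cv2.cvtColor(d["pixels"],cv2.COLOR_BGR2HSV)
m=((cv2.inRange(hsv,(0,130,40),(6,255,255))|cv2.inRange(hsv,(174,130,40),(180,255,255)))>0)&(np.linalg.norm(P-p,axis=2)<.035)
ys,xs=np.nonzero(m); print("red",xs.min(),xs.max(),ys.min(),ys.max(),len(xs))
for v in range(ys.min(),ys.max()+1,2): print(v,xs[ys==v].min(),xs[ys==v].max(),end=" | ")
print()
for a in(0,10,20,30,40):
    t=np.radians(a); n=np.array([-np.sin(t),.0,np.cos(t)]); e=np.array([np.cos(t),0,np.sin(t)]); f=np.array([0,1.,0]); c=p+[0,0,.0066]
    q=np.array([proj(d,c+.018*(np.cos(u)*e+np.sin(u)*f)+k*n) for u in np.linspace(0,6.28,60) for k in(-.0274,.0066)])
    M=np.zeros((4800,6400),np.uint8); cv2.fillConvexPoly(M,cv2.convexHull((q*10+5).astype(np.int32)),1)
    V=[v for v in range(ys.min(),ys.max()+1,2)]; g=[np.nonzero(M[v*10+5])[0] for v in V]; print(a,"right edge",[round(float(x.max()/10-.5),1) if len(x) else 0 for x in g],"bbox",q.min(0).round(1),q.max(0).round(1))
E
python3 -m creep '[[-0.05,0,0.05,0,0.2],[-0.05,0,0.05,0,0.2],[0,0,0,0,0.2]]'; python3 ct.py; python3 st2.py
```

```text
clock: 28.52
position: [0.6445, 0.1323, 0.2391]
ee_rot: [-3.141, 0.057, -0.0]
force: [0.8, 1.9, -0.5]
width: 0.389
gripper_force: 6.0
red 371 389 194 213 187
194 380 381 | 196 381 389 | 198 380 388 | 200 378 387 | 202 378 386 | 204 378 386 | 206 371 386 | 208 371 386 | 210 372 385 | 212 375 382 | 
0 right edge [380.3, 384.5, 385.4, 385.3, 385.1, 385.0, 384.9, 384.8, 384.7, 384.0] bbox [369.4 193.8] [385.4 214.1]
10 right edge [0, 384.7, 385.1, 385.3, 385.5, 385.7, 386.0, 386.2, 386.4, 384.8] bbox [369.5 194.3] [386.4 214. ]
20 right edge [0, 384.5, 385.0, 385.5, 386.1, 386.6, 387.1, 387.7, 387.4, 384.4] bbox [369.3 194.4] [387.9 214. ]
30 right edge [0, 384.3, 385.1, 386.0, 386.8, 387.7, 388.5, 389.0, 386.8, 383.0] bbox [369.3 194.1] [389.2 214. ]
40 right edge [383.0, 384.2, 385.4, 386.6, 387.8, 389.0, 390.1, 388.2, 385.2, 381.7] bbox [369.4 193.6] [390.2 214.1]
green 213 h [-3.2 -0.9  7.6 13.3 14.2] px 372 396 214 230 mid [0.6752 0.1181 0.2006]
brass 117 h [15.  17.1 23.  27.5 28.2] px 369 389 204 221 mid [0.6615 0.1244 0.2111]
red 168 h [33.6 37.3 47.9 64.3 67.9] px 371 386 194 213 mid [0.6552 0.1262 0.2378]
```

```bash
python3 -m creep '[[-0.05,0,0.04,0,0.2],[-0.05,0,0.04,0,0.2],[0,0,0,0,0.2]]'; python3 ct.py; python3 st2.py
```

```text
clock: 29.0
position: [0.6403, 0.1324, 0.2358]
ee_rot: [3.141, -0.057, -0.001]
force: [0.4, 0.0, 0.0]
width: 0.39
gripper_force: 6.0
red 370 387 193 213 198
193 378 378 | 195 378 382 | 197 379 383 | 199 377 384 | 201 376 385 | 203 376 385 | 205 376 386 | 207 370 386 | 209 371 386 | 211 372 384 | 213 374 380 | 
0 right edge [0, 379.7, 383.2, 383.8, 383.7, 383.6, 383.4, 383.3, 383.2, 383.1, 382.1] bbox [367.9 194.5] [383.9 214.8]
10 right edge [0, 379.3, 383.4, 383.6, 383.8, 384.0, 384.2, 384.5, 384.7, 384.7, 382.8] bbox [368. 195.] [384.8 214.7]
20 right edge [0, 0, 383.0, 383.6, 384.1, 384.6, 385.1, 385.6, 386.2, 385.5, 382.2] bbox [367.8 195.1] [386.3 214.6]
30 right edge [0, 382.0, 382.8, 383.7, 384.5, 385.4, 386.2, 387.1, 387.3, 384.7, 380.7] bbox [367.8 194.9] [387.6 214.7]
40 right edge [0, 381.6, 382.8, 384.0, 385.2, 386.4, 387.6, 388.5, 386.2, 383.1, 379.6] bbox [367.9 194.3] [388.6 214.8]
green 214 h [-2.9 -1.3  7.3 13.4 14.1] px 372 396 214 230 mid [0.6752 0.1182 0.2004]
brass 116 h [15.  16.4 23.2 27.3 28.2] px 368 389 205 221 mid [0.6618 0.1244 0.2112]
red 191 h [33.7 37.1 48.7 64.1 66.7] px 370 386 193 213 mid [0.6539 0.1267 0.2374]
```

```bash
python3 -m creep '[[-0.03,0,0.03,0,0.2],[0,0,0.03,0,0.2],[0,0,0,0,0.2]]'; python3 -m creep '[[0.02,0,0.04,0,0.2],[0.02,0,0.04,0,0.2],[0,0,0,0,0.2]]'; python3 ct.py; python3 st2.py
```

```text
clock: 29.48
position: [0.6394, 0.1324, 0.2334]
ee_rot: [3.141, -0.057, -0.0]
force: [0.9, 0.8, -0.4]
width: 0.392
gripper_force: 6.0
clock: 29.85
position: [0.6403, 0.1323, 0.23]
ee_rot: [3.141, -0.057, -0.003]
force: [-3.8, -0.2, 2.7]
width: 0.386
gripper_force: 6.0
red 371 388 192 215 187
192 378 378 | green 215 h [-3.  -1.   7.5 13.4 14. ] px 372 396 214 230 mid [0.6749 0.1186 0.2004]
brass 99 h [15.  16.5 22.1 27.5 28.2] px 368 389 207 221 mid [0.663  0.1234 0.2112]
red 187 h [30.7 33.8 45.1 60.3 62.7] px 371 386 193 215 mid [0.6545 0.1264 0.2337]Traceback (most recent call last):
  File "ct.py", line 5, in <module>
    for v in range(ys.min(),ys.max()+1,2): print(v,xs[ys==v].min(),xs[ys==v].max(),end=" | ")
                                                   ~~~~~~~~~~~~~^^
    return umr_minimum(a, axis, None, out, keepdims, initial, where)
ValueError: zero-size array to reduction operation minimum which has no identity
```

```bash
python3 -m creep '[[0.02,0,0.04,0,0.2],[0.02,0,0.04,0,0.2],[0,0,0,0,0.2]]'; python3 st2.py
```

```text
clock: 30.32
position: [0.6419, 0.1324, 0.227]
ee_rot: [3.141, -0.057, -0.002]
force: [-5.5, 0.3, 4.9]
width: 0.389
gripper_force: 6.0
green 213 h [-2.8 -0.9  7.5 13.3 14.2] px 372 396 214 230 mid [0.6755 0.1184 0.2007]
brass 96 h [15.4 16.6 21.9 26.9 28.1] px 369 389 209 221 mid [0.6639 0.1232 0.2113]
red 170 h [30.9 32.9 43.2 59.4 61.5] px 371 386 197 215 mid [0.6548 0.1267 0.232 ]
```

```bash
python3 -m creep '[[0,0,0,0,0.6],[0,0,0,0,0.6],[0,0,-0.4,0,0.6],[0,0,-0.6,0,0.6],[0,0,-0.6,0,0.6],[-0.2,0,0,0,0],[-0.18,0,0,0,0],[0,0,0,0,0],[0,0,0,0,0],[0,0,0,0,0]]'; python3 st2.py; python3 go.py .627 .132 .250
```

```text
clock: 31.62
position: [0.6275, 0.1327, 0.2907]
ee_rot: [3.141, -0.058, -0.001]
force: [-1.2, 0.2, 0.1]
width: 0.102
gripper_force: 0.0
green 212 h [-2.9 -0.9  7.1 13.4 14. ] px 372 396 214 230 mid [0.6755 0.1179 0.2006]
brass 97 h [15.1 16.5 22.3 26.6 27.5] px 373 389 211 221 mid [0.6636 0.1237 0.2107]
red 232 h [30.7 33.6 47.6 60.4 61.2] px 369 386 198 215 mid [0.6499 0.1248 0.2321]
units [-0.011  0.018  1.02 ] pos [0.6275 0.1327 0.2908] yaw x -2.1 clk 31.68 F [0.5 0.6 0.3] w 0.064 gf 0.0
```

```bash
python3 -m creep '[[0,0,0.4,0,0],[0,0,0.35,0,0],[0,0,0.1,0,0],[0,0,0,0,0]]'; for i in 1 2; do :; done; python3 -m creep '[[0,0,0.06,0,0],[0,0,0,0,0]]'; python3 -m creep '[[0,0,0.05,0,0],[0,0,0,0,0]]'; python3 -m creep '[[0,0,0.04,0,0],[0,0,0,0,0]]'
```

```text
clock: 32.17
position: [0.6272, 0.1327, 0.2565]
ee_rot: [3.141, -0.057, -0.001]
force: [-0.4, 0.2, 0.7]
width: 0.003
gripper_force: 0.0
clock: 32.42
position: [0.6275, 0.1329, 0.2549]
ee_rot: [-3.141, 0.057, -0.001]
force: [-0.4, 0.1, 0.2]
width: 0.004
gripper_force: 0.0
clock: 32.67
position: [0.6274, 0.1328, 0.2526]
ee_rot: [3.141, -0.057, -0.0]
force: [0.4, -0.5, -0.3]
width: 0.003
gripper_force: 0.0
clock: 32.92
position: [0.6273, 0.1328, 0.251]
ee_rot: [3.141, -0.057, -0.0]
force: [-0.5, -1.1, 0.3]
width: 0.007
gripper_force: 0.0
```

```bash
python3 -m creep '[[0,0,0.05,0,0],[0,0,0,0,0]]'; python3 -m creep '[[0,0,0.04,0,0],[0,0,0,0,0]]'; python3 -m creep '[[0,0,0.04,0,0],[0,0,0,0,0]]'; python3 -m creep '[[0,0,0.04,0,0],[0,0,0,0,0]]'
```

```text
clock: 33.17
position: [0.6273, 0.1328, 0.2489]
ee_rot: [3.141, -0.057, -0.0]
force: [0.6, -0.5, 0.7]
width: 0.008
gripper_force: 0.0
clock: 33.42
position: [0.6274, 0.1328, 0.2473]
ee_rot: [3.141, -0.057, -0.0]
force: [0.2, -0.1, -0.4]
width: 0.006
gripper_force: 0.0
clock: 33.67
position: [0.6274, 0.1328, 0.2458]
ee_rot: [3.141, -0.057, -0.0]
force: [0.7, 0.4, 1.0]
width: 0.005
gripper_force: 0.0
clock: 33.92
position: [0.6274, 0.1327, 0.2442]
ee_rot: [3.141, -0.057, -0.0]
force: [0.0, -0.3, 0.2]
width: 0.005
gripper_force: 0.0
```

```bash
python3 -m creep '[[0,0,0.04,0,0],[0,0,0,0,0]]'; python3 -m creep '[[0,0,0.04,0,0],[0,0,0,0,0]]'; python3 -m creep '[[0,0,0.04,0,0],[0,0,0,0,0]]' | sed -n 2,4p; python3 st2.py
```

```text
clock: 34.17
position: [0.6273, 0.1328, 0.2425]
ee_rot: [3.141, -0.057, -0.0]
force: [0.2, -0.1, -0.0]
width: 0.008
gripper_force: 0.0
clock: 34.42
position: [0.6277, 0.1328, 0.2416]
ee_rot: [-3.141, 0.057, -0.001]
force: [-0.9, -0.2, 3.9]
width: 0.004
gripper_force: 1.7
position: [0.6278, 0.1329, 0.2411]
ee_rot: [-3.141, 0.057, -0.003]
force: [-3.3, -0.9, 11.1]
green 215 h [-3.  -1.3  7.3 13.2 14. ] px 372 396 214 230 mid [0.6751 0.1181 0.2004]
brass 96 h [14.9 16.4 22.1 27.  27.8] px 373 389 211 221 mid [0.6639 0.1233 0.211 ]
red 235 h [30.7 34.2 47.6 60.5 64.3] px 366 386 194 215 mid [0.6496 0.1248 0.2325]
```

Firm stop at 11 N with no further travel. Retreat and take the final look.

```bash
python3 -m creep '[[0,0,-0.2,0,0],[0,0,-0.6,0,0],[0,0,-0.9,0,0],[-0.3,0.8,-0.2,0,0],[-0.4,1,0,0,0],[-0.4,1,0,0,0],[-0.4,1,0,0,0],[-0.4,1,0,0,0],[-0.4,1,0,0,0],[-0.3,0.6,0,0,0],[0,0,0,0,0],[0,0,0,0,0]]'
python3 st2.py
python3 - <<'E'
from sp import *
n=np.array([-.4997,.0183,.866]); o=[]
for nm,(x,y) in(("scene",(345,170)),("top",(205,145))):
    d=grab(nm); o.append(cv2.resize(d["pixels"][y:y+80,x:x+80],(400,400),interpolation=cv2.INTER_CUBIC)); M,P=masks(d)
    for k in M:
        N,L,S,C=cv2.connectedComponentsWithStats(M[k]); print(nm,k,[C[i].round(0).tolist() for i in range(1,N) if 80<S[i,4]<600])
    hsv=cv2.cvtColor(d["pixels"],cv2.COLOR_BGR2HSV); h=(P-np.array([.6695,.131,.189]))@n
    for c,lo,hi,a in(("green",(45,80,30),(85,255,255),.010),("brass",(15,100,40),(32,255,255),.024),("red",(0,100,40),(6,255,255),.056)):
        m=(cv2.inRange(hsv,lo,hi)>0)&(h>a)&(h<a+.02)&(np.linalg.norm(P-[.66,.131,.21],axis=2)<.07)
        if m.sum()>12: t=P[m]; c0=t.mean(0); v=np.linalg.svd(t-c0)[2][2]; v*=np.sign(v[2]); print(nm,c,"top-face normal",v.round(2),m.sum())
save("final",np.hstack(o)); s=readout.observe(); print(s["clock"],s["position"])
E
```

```text
clock: 36.22
position: [0.5145, -0.1184, 0.3155]
ee_rot: [-3.141, 0.056, -0.0]
force: [-0.6, 2.0, 0.0]
width: 0.003
gripper_force: 0.0
green 206 h [-3.1 -1.2  7.8 13.2 14. ] px 372 395 215 230 mid [0.675  0.1175 0.2004]
brass 98 h [13.5 16.2 21.8 26.7 27.6] px 373 396 211 223 mid [0.6643 0.1239 0.2105]
red 232 h [30.1 33.9 47.1 60.6 61.8] px 369 386 198 215 mid [0.6499 0.1249 0.2321]
scene green []
scene brass [[273.0, 353.0], [213.0, 407.0]]
scene red []
scene dark [[204.0, 345.0]]
scene green top-face normal [-0.48 -0.01  0.88] 77
scene brass top-face normal [-0.51  0.02  0.86] 31
scene red top-face normal [-0.45 -0.05  0.89] 56
top green []
top brass [[444.0, 217.0]]
top red []
top dark [[410.0, 282.0]]
top green top-face normal [-0.51  0.02  0.86] 167
top brass top-face normal [-0.17 -0.03  0.98] 19
top red top-face normal [-0.49 -0.02  0.87] 139
36.375 [ 0.51460427 -0.1180528   0.31539762]
```

View pics/final.png

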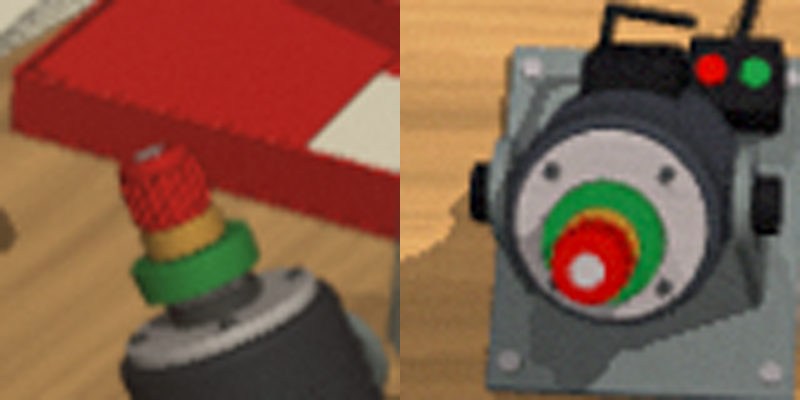

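The final picture shows the wheel (195,265), ring (185,235) and cap (165,190) stacked square and without gaps on the spindle, and the top view shows them concentric.

```bash
python3 -c "
from cell import sign_off; print(sign_off())"
```

```text
the job is handed in; nothing more can be done
None
```

The green wheel, the 40 mm brass ring and the red cap are on the spindle in that order, each fully home and square by the camera measurements, and the job was handed in at about 36 s of the 66 s limit.

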